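# Shut the blue vent flap of the drying bay with the hook pole

### The arm

A 6-joint arm with a two-finger parallel gripper is mounted at the origin on the work surface. World frame = base frame: x ahead of the robot, y to its left, z up, the work surface at z = 0. Lengths are in m, angles in rad, forces in N, time in s.
With the tool pointing down it reaches from about 0.25 to 0.775 m from the base axis. Payload 4 kg.
Tool frame: the origin (TCP) lies midway between the tips of the shut fingers; the grasp point (between the pads) lies grip_point_offset behind it (grip_point_offset is the distance from the TCP to the grasp point, in m); z points along the fingers, y is the line along which they close (so a half turn about z gives the same grasp; the last joint's range is limited). The gripper opens to 94 mm and grips with 3 to 60 N. Pads are 16 mm wide; open, the fingers measure 119 mm over their backs; the gripper's body (75 mm by 177 mm) begins 78 mm behind the grasp point.
Start: joints at [-1.239, 0.087, 1.371, -0, 1.684, -0.103], TCP at [0.232, -0.499, 0.206] pointing down, gripper open.
Joint ranges: [-3.1, 3.1], [-0.76, 2.03], [0.27, 2.55], [-1.08, 4.22], [0.17, 2.65], [-2.57, 2.57]. Speed limits (rad/s): [2.79, 2.79, 3.14, 3.14, 3.14, 3.14].

### API

Orientations are given as [roll, pitch, yaw] about the fixed x, y, z axes, in that order (R = Rz(yaw) Ry(pitch) Rx(roll)).
In Python, from bench import * gives the robot as it stands. The module is installed in compiled form; this text tells all that it offers.
- The arm moves only by the tool apply_moves, never from a script. Its argument "commands" is a list of rows, each a list of 7 numbers: the turn, a rotation vector about the world's x, y, z in rad, then the shift along the world's x, y, z in m, then the opening in per cent of the stroke, from 0 (shut) to 100 (fully open). In form: [[ax, ay, az, x, y, z, jaw], ...]. A call has exactly 5 rows; each row is the pose to reach, as a shift and turn from the pose commanded when the call began; what a row does not reach only later rows make up. A row lasts 1/10 s, in which the tool goes at most 50 mm and 8.59 degrees, less where a joint would pass 70% of its speed; a pose out of reach is approached as far as the arm can. A call with a gripper value outside its range is refused whole. The fingers move at their own pace and stop on an object; the grip force is fixed at half the most. Time passes only in rows, so rows that repeat a pose let the fingers close, or fill a call up. It gives the time, the measured TCP pose, the force, the opening and the grip force at its end, in the units of the state.
- get_obs(): the state, without advancing time (a new reading comes with each control period).
- snapshot(name): name is "scene" or "top" or "wrist"; returns a dict with "pixels" (420x560x3 uint8, red, green, blue), "vertical_fov" (degrees; the focal length in pixels is half the picture's height over the tangent of half this angle, whatever the lens; pixels are square), "cx", "cy" (the principal point, pixels), "rvec" (rotation vector, rad) and "tvec" (3), from world to camera coordinates, as OpenCV has them. Camera axes: x right, y down, z forward; pixel columns grow to the right and rows downward; lengths in m; the calibration is good to about 2 mm. A picture is of the moment at which its call begins. There is no depth.
- close_job(): hands the job in; it is judged then, once.
Trained networks look in the newest picture that a camera, given by its name, has taken for a name from the list of things; names that differ only in an ending like _2 or _b are one class to them, and where a whole thing is asked for, a point or a joint stands for the part that bears it (a point fixed in the world has none). Each returns a list of dicts, best first, with "score" (0 to 1); they miss things now and then, are a little off and sometimes report something else, mostly with a low value. They report only what shows in the picture. A call takes as long as a camera call. They do not tell look-alikes from the thing itself.
- masks_of(camera, query): "mask" (420x560 bool, what is visible of it) and "extent" ([left, top, right, bottom] in pixels, round what is visible of it).
- place_of(camera, query): "pixel" ([column, row] in pixels: a listed point, or the origin of a listed thing).
The state is a dict: "time": time; "joint_positions": joint angles; "qvel": joint speeds; "joint_torque": joint torques, N m; "tool_pos": TCP position; "ee_rot": TCP orientation; "wrist_force": force on the tool from outside, world axes, zero at the start; "wrist_torque": the same for the moment, N m; "width": finger opening in m; "finger_force": force on a finger pad.
Only numpy, scipy, OpenCV 4.12 (cv2) and the standard library are available. Lean on these libraries where they do the work, as an engineer would, in place of code of your own. Each camera call takes 0.05 s, during which the arm holds its last target. There are 200 camera calls.

### The job

Take the red-handled hook pole from its wooden rack, hook its downturned peg into the ring eye on the blue flap of the drying bay and pull that flap shut. Then lift the hook out and lay the pole back in its rack. Leave the yellow flap as it is.

Things in the scene. Friction and masses are not known exactly. Their poses are not given: they have to be found in the camera images.
- hook_pole: Pole 295 mm long, 180 g: red handle 22 mm square (x -150 to 90 mm), then a 12 mm steel rod ending at x 148 mm. Origin on its axis at the balance point, midway between the rack's cradles: grip here from above. +x to the hook end, +z up. The hook is an 8 mm thick steel peg at x 139 mm pointing down (-z), its tip 60 mm below the axis. Starts level in the rack.
- pole_rack: Fixed wooden rack, base 170 x 90 x 12 mm, origin under its centre on the table, +x along the pole in it. Two cradles 12 mm thick at x -75 and 75 mm: flat seat 34 mm wide, 89 mm above the table, between cheeks flaring out and up to 118 mm. A pole in place has its axis 100 mm above the table, over the rack's x axis.
- blue_flap (a joint): Hinge of the blue flap, rad: 0 = shut (upright, on its stop), positive = tipped away from the robot's side; starts at 0.4 to 0.65. Panel 134 mm wide, 138 mm high, hinged at its lower edge 110 mm above the table, on the front wall of an open white box 160 wide, 200 deep, with a gem-covered ball in it. Stiff: stays where left, about 2 N at the ring moves it.
- blue_flap_ring (a point): Centre of the steel ring eye fixed on the blue flap's front near its top; bore 48 mm clear, bar 6 mm. The ring lies in the point's x-y plane (bore along z) and tilts with the flap, level when shut (then 240 mm above the table). -x points out of the flap's front, to the robot's side; y along the hinge. The hinge line is at point x +33 mm, z -130 mm.
- yellow_flap_ring (a point): Centre of the same ring eye on the yellow flap of a second, equal drying bay beside the first; this flap is also partly open and must be left alone. On both bays white posts 10 mm thick stand beside the flap, 75 mm either side of its middle, up to 250 mm above the table.
Mind the look-alikes: they are no part of the job. Several things have the shape of the pole_rack; the one meant has the colours described above.

How it is judged:
On the way, in this order (a step that is already met when the one before it is completed fails the run):
1. the pole's peg is down inside the blue flap's ring eye (x of blue_flap_ring in the frame of hook_pole between 0.109 and 0.169 m and y of blue_flap_ring in the frame of hook_pole between -0.03 and 0.03 m and z of blue_flap_ring in the frame of hook_pole between -0.062 and -0.008 m and value of joint blue_flap above 0.25 rad), for 0.1 s.
2. the blue flap is pulled shut (within 10 degrees) with the peg still in the ring (x of blue_flap_ring in the frame of hook_pole between 0.109 and 0.169 m and y of blue_flap_ring in the frame of hook_pole between -0.03 and 0.03 m and z of blue_flap_ring in the frame of hook_pole between -0.062 and -0.008 m and value of joint blue_flap below 0.175 rad), for 0.1 s.
At the end, for the whole second after the job is handed in: Blue flap shut within 10 degrees; pole at rest in both cradles of its rack: origin within 45 mm along and 15 mm across of the rack's middle, 90 to 110 mm above the table, along the rack within 10 degrees, peg down within 0.3 rad; yellow flap's ring within 20 mm of its start (value of joint blue_flap below 0.175 rad and linear speed of hook_pole below 0.03 m/s and x of hook_pole in the frame of pole_rack between -0.045 and 0.045 m and y of hook_pole in the frame of pole_rack between -0.015 and 0.015 m and z of hook_pole in the frame of pole_rack between 0.09 and 0.11 m and angle between hook_pole's own z axis and vertical below 0.3 rad and angle between the x axis of hook_pole and the x axis of pole_rack, either way round below 0.175 rad and distance of yellow_flap_ring from where it was at the start of the episode below 0.02 m); the robot touches nothing.
It fails at once if the yellow flap is moved (its ring by more than 20 mm) (distance of yellow_flap_ring from where it was at the start of the episode above 0.02 m).
It also fails if it takes over 72 s, if anything falls off the work surface, if the arm or the gripper's body presses on something with over 40 N, if the wrist force passes 120 N, or if a joint passes its speed limit or range.

## Working session

There is one attempt and no reset: what is moved stays moved. The work goes in short steps, Python scripts to look and compute and a tool call to move; the robot and the scene stay as the last step left them, time stands still between calls to the robot, and variables do not carry over. Pictures are saved under pics/ and viewed, at most 10 in all, crops included, and the job is handed in when it is done.

Besides the shell and the picture viewer there is one more tool, called after "Call:" by a JSON object that holds its "method" and its "body", one argument or row to a line. apply_moves: Moves the arm, as the interface text tells. Its arguments: {"type":"object","properties":{"commands":{"type":"array"}},"required":["commands"]}

```bash
mkdir -p pics; cat > h.py <<'E'
from bench import *
import numpy as np, cv2
def cam(s):
    f=210/np.tan(np.radians(s["vertical_fov"])/2)
    K=np.array([[f,0,s["cx"]],[0,f,s["cy"]],[0,0,1.]])
    R=cv2.Rodrigues(np.array(s["rvec"],float))[0]; return K,R,np.array(s["tvec"],float).ravel()
def ray(s,p):
    K,R,t=cam(s); return -R.T@t, R.T@np.linalg.inv(K)@np.array([p[0],p[1],1.])
def onz(s,p,z):
    o,d=ray(s,p); return o+d*(z-o[2])/d[2]
def tri(obs):
    A=np.zeros((3,3));b=np.zeros(3)
    for s,p in obs:
        o,d=ray(s,p); d=d/np.linalg.norm(d); M=np.eye(3)-np.outer(d,d); A+=M;b+=M@o
    X=np.linalg.solve(A,b); return X,[np.linalg.norm(proj(s,X)-p) for s,p in obs]
def proj(s,X):
    K,R,t=cam(s); q=K@(R@np.asarray(X,float)+t); return q[:2]/q[2]
def save(s,n): cv2.imwrite("pics/"+n,s["pixels"][:,:,::-1])
E
python3 - <<'E'
from h import *
ims=[]
for c in("scene","top"):
    s=snapshot(c); ims.append(s["pixels"])
    print(c,-cam(s)[1].T@cam(s)[2])
    for q in("hook_pole","pole_rack","blue_flap_ring","yellow_flap_ring"):
        for d in place_of(c,q)[:5]:
            z={"hook_pole":.1,"pole_rack":0}.get(q,.23)
            print(q,round(d["score"],2),np.round(d["pixel"],1),onz(s,d["pixel"],z).round(3))
    save(s,c+"0.png")
E
```

```text
scene [ 1.06843198 -0.51450088  0.77492312]
hook_pole 0.66 [171.4 303.4] [ 0.479 -0.331  0.1  ]
pole_rack 0.81 [137.2 247.9] [ 0.163 -0.297 -0.   ]
pole_rack 0.8 [174.9 335.8] [ 0.479 -0.336  0.   ]
blue_flap_ring 0.95 [295.9 263.8] [ 0.633 -0.141  0.23 ]
yellow_flap_ring 0.94 [398.4 206.5] [0.617 0.151 0.23 ]
top [0.3092667  0.00824959 1.40637282]
hook_pole 0.82 [397.6 177.7] [ 0.47  -0.332  0.1  ]
pole_rack 0.85 [378.2 286.6] [ 0.165 -0.298  0.   ]
pole_rack 0.69 [389.5 181.3] [ 0.471 -0.334  0.   ]
blue_flap_ring 0.72 [336.1 100.5] [ 0.645 -0.147  0.23 ]
yellow_flap_ring 0.84 [217.1 102.9] [0.636 0.148 0.23 ]
```

```bash
ls pics
```

```text
scene0.png
top0.png
```

View pics/scene0.png

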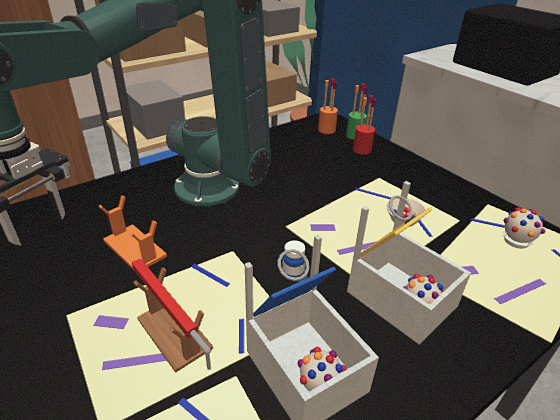

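View pics/top0.png

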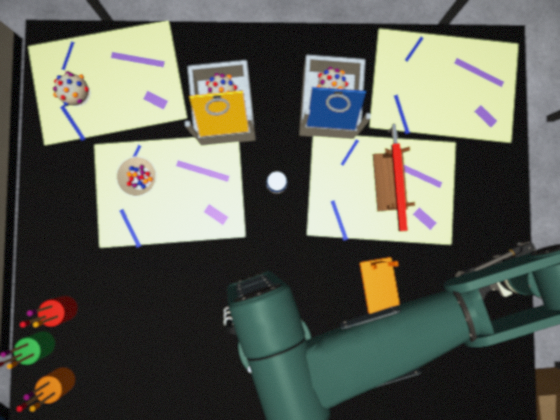

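The scene picture shows two rack shapes: the orange empty rack at (137,248) and the brown wooden rack at (175,336), which holds the red pole. The blue flap ring is at (295,264) and the yellow one at (398,206). In the top picture the brown rack is at (385,182) with the pole along (403,230)→(393,127), hook end away from the robot. I choose the brown rack; the close crop will come from the wrist camera.

```bash
python3 - <<'E'
from h import *
import bench
print([n for n in dir(bench) if 'grip' in n.lower()], getattr(bench,'grip_point_offset',None))
o=get_obs(); print({k:np.round(v,3) for k,v in o.items()})
S={c:snapshot(c) for c in("scene","top")}
P={}
for q in("hook_pole","blue_flap_ring","yellow_flap_ring"):
    l=[]
    for c in S:
        r=place_of(c,q)
        if r: l.append((S[c],np.array(r[0]["pixel"])))
    if len(l)==2: print(q,[np.round(v,4) for v in tri(l)])
s=S["top"]; a=s["pixels"].astype(int)
red=(a[...,0]>150)&(a[...,1]<70)&(a[...,2]<70); red[:, :300]=0
red[:140]=0; red[240:]=0
v,u=np.nonzero(red); pts=np.array([onz(s,(x,y),.111)[:2] for x,y in zip(u,v)])
c=pts.mean(0); w,V=np.linalg.eigh(np.cov(pts.T)); d=V[:,1]*np.sign(V[0,1])
t=(pts-c)@d; print("handle centre",c,"dir",d,"yaw",np.arctan2(d[1],d[0]),"ext",t.min(),t.max(), "origin",c+d*((t.min()+t.max())/2+.03))
for q in("blue_flap_ring","hook_pole"):
  for m in masks_of("top",q)[:2]:
    print(q,m["score"],m["extent"]); 
    r=cv2.minAreaRect(np.argwhere(m["mask"])[:,::-1].astype(np.float32)); bp=cv2.boxPoints(r); print(np.array([onz(s,p,.2)[:2] for p in bp]).round(3).tolist())
b=(a[...,2]>100)&(a[...,0]<60)&(a[...,1]<110)
b[:60]=0;b[135:]=0;b[:,:300]=0;b[:,368:]=0
ct=max(cv2.findContours(b.astype(np.uint8),0,2)[0],key=cv2.contourArea)
ap=cv2.approxPolyDP(ct,4,True)[:,0]; print("blue poly",ap.tolist(),[onz(s,p,.22)[:2].round(3).tolist() for p in ap])
E
```

```text
['grip_point_offset'] 0.0188
{'time': np.float64(0.5), 'joint_positions': array([-1.239,  0.087,  1.371,  0.   ,  1.684, -0.103]), 'qvel': array([ 0.001, -0.001, -0.001,  0.001,  0.002,  0.001]), 'joint_torque': array([ 0.0000e+00, -3.3962e+01, -3.0227e+01,  7.2000e-02,  2.4000e-02,
       -0.0000e+00]), 'tool_pos': array([ 0.232, -0.499,  0.205]), 'ee_rot': array([3.142, 0.   , 0.435]), 'wrist_force': array([-0.291, -0.579, -0.143]), 'wrist_torque': array([-0.02 , -0.007,  0.05 ]), 'finger_force': np.float64(0.0), 'width': np.float64(0.094)}
blue_flap_ring [array([ 0.6421, -0.1503,  0.241 ]), array([0.6927, 0.5002])]
yellow_flap_ring [array([0.6271, 0.142 , 0.241 ]), array([3.8039, 3.2514])]
handle centre [ 0.44743477 -0.33274231] dir [0.99758249 0.06949224] yaw 0.06954828920383363 ext -0.11826816852546203 0.11348767743685076 origin [ 0.47497778 -0.33082364]
blue_flap_ring 0.72 [306.7, 87.7, 364.4, 129.7]
[[0.586, -0.076], [0.69, -0.084], [0.681, -0.223], [0.577, -0.215]]
hook_pole 0.56 [390.0, 124.7, 408.3, 232.0]
[[0.593, -0.285], [0.596, -0.31], [0.327, -0.331], [0.324, -0.306]]
blue poly [[314, 88], [308, 125], [353, 128], [365, 91], [338, 91], [349, 97], [351, 106], [335, 113], [324, 104], [334, 90]] [[0.679, -0.093], [0.585, -0.078], [0.579, -0.19], [0.673, -0.221], [0.672, -0.153], [0.657, -0.181], [0.634, -0.185], [0.616, -0.145], [0.639, -0.118], [0.675, -0.143]]
```

Call:
{"method": "apply_moves", "body": {
  "commands": [
    [0, 0, -0.09, 0.036, 0.025, 0.005, 100],
    [0, 0, -0.18, 0.073, 0.05, 0.01, 100],
    [0, 0, -0.27, 0.109, 0.075, 0.015, 100],
    [0, 0, -0.365, 0.145, 0.1, 0.015, 100],
    [0, 0, -0.365, 0.181, 0.125, 0.015, 100]
  ]
}}

```text
time: 1.5
tool_pos: [0.414, -0.3729, 0.221]
ee_rot: [3.141, -0.001, 0.068]
wrist_force: [0.8, 0.1, 0.2]
width: 0.0943
finger_force: 0.0
```

Call:
{"method": "apply_moves", "body": {
  "commands": [
    [0, 0, 0, 0.031, 0.022, 0, 100],
    [0, 0, 0, 0.062, 0.043, 0, 100],
    [0, 0, 0, 0.062, 0.043, 0, 100],
    [0, 0, 0, 0.062, 0.043, 0, 100],
    [0, 0, 0, 0.062, 0.043, 0, 100]
  ]
}}

```text
time: 2.0
tool_pos: [0.4739, -0.3315, 0.2205]
ee_rot: [3.141, 0.001, 0.069]
wrist_force: [-0.0, 0.1, -0.5]
width: 0.0941
finger_force: 0.0
```

```bash
cat > w.py <<'E'
from h import *
import sys
o=get_obs(); print({k:np.round(o[k],4).tolist() for k in("time","tool_pos","ee_rot","wrist_force","width")})
s=snapshot("wrist"); save(s,sys.argv[1])
a=s["pixels"].astype(int)
red=((a[...,0]>120)&(a[...,1]<70)&(a[...,2]<70)).astype(np.uint8)
n,L,st,_=cv2.connectedComponentsWithStats(red); i=1+st[1:,4].argmax()
v,u=np.nonzero(L==i); pts=np.array([onz(s,(x,y),.111)[:2] for x,y in zip(u,v)])
c=pts.mean(0); w,V=np.linalg.eigh(np.cov(pts.T)); d=V[:,1]*np.sign(V[0,1])
t=(pts-c)@d; print("c",c,"yaw",np.arctan2(d[1],d[0]),"ends",c+d*t.min(),c+d*t.max(),st[i])
for q in("hook_pole","pole_rack"):
  for r in place_of("wrist",q)[:3]: print(q,r["score"],r["pixel"],onz(s,r["pixel"],.1 if q=="hook_pole" else 0).round(4))
E
python3 w.py w1.png
```

```text
{'time': 2.0, 'tool_pos': [0.4739, -0.3315, 0.2205], 'ee_rot': [3.1412, 0.0006, 0.0687], 'wrist_force': [-0.0407, 0.0687, -0.4682], 'width': 0.0941}
c [ 0.4616719  -0.33426889] yaw 0.07446965956448251 ends [ 0.35659525 -0.34210841] [ 0.55684176 -0.32716849] [ 270   98   28  233 5635]
hook_pole 0.61 [285.8, 204.5] [ 0.4706 -0.3351  0.1   ]
hook_pole 0.44 [284.7, 178.8] [ 0.4927 -0.3326  0.1   ]
pole_rack 0.79 [242.7, 411.8] [ 0.1554 -0.301   0.    ]
pole_rack 0.59 [282.6, 181.3] [ 0.4714 -0.3324  0.    ]
```

View pics/w1.png

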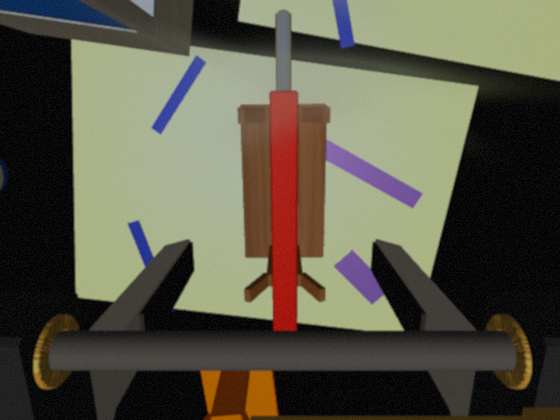

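The wrist picture shows the red handle in the brown rack, with its front end at (285,92) and its cradles at rows 113 and 285. It lies midway between the fingers, so the choice is confirmed and I will descend.

Call:
{"method": "apply_moves", "body": {
  "commands": [
    [0, 0, 0.004, -0.005, -0.002, -0.04, 100],
    [0, 0, 0.004, -0.005, -0.002, -0.08, 100],
    [0, 0, 0.004, -0.005, -0.002, -0.12, 100],
    [0, 0, 0.004, -0.005, -0.002, -0.139, 100],
    [0, 0, 0.004, -0.005, -0.002, -0.139, 100]
  ]
}}

```text
time: 2.65
tool_pos: [0.4667, -0.3317, 0.0773]
ee_rot: [-3.136, 0.006, 0.072]
wrist_force: [-0.7, 0.0, -0.2]
width: 0.0938
finger_force: 0.0
```

Call:
{"method": "apply_moves", "body": {
  "commands": [
    [0, 0, 0, 0, 0, 0, 0],
    [0, 0, 0, 0, 0, 0, 0],
    [0, 0, 0, 0, 0, 0, 0],
    [0, 0, 0, 0, 0, 0, 0],
    [0, 0, 0, 0, 0, 0, 0]
  ]
}}

```text
time: 3.15
tool_pos: [0.4701, -0.3331, 0.0824]
ee_rot: [3.14, -0.001, 0.074]
wrist_force: [-0.6, 0.2, 0.1]
width: 0.0574
finger_force: 0.0
```

Call:
{"method": "apply_moves", "body": {
  "commands": [
    [0, 0, 0, 0, 0, 0, 0],
    [0, 0, 0, 0, 0, 0, 0],
    [0, 0, 0, 0, 0, 0, 0],
    [0, 0, 0, 0, 0, 0, 0],
    [0, 0, 0, 0, 0, 0, 0]
  ]
}}

```text
time: 3.65
tool_pos: [0.4697, -0.3329, 0.0814]
ee_rot: [3.141, 0.0, 0.074]
wrist_force: [0.6, -0.3, -0.3]
width: 0.0218
finger_force: 30.0
```

Call:
{"method": "apply_moves", "body": {
  "commands": [
    [0, 0, 0, 0, 0, 0, 0],
    [0, 0, 0, 0, 0, 0, 0],
    [0, 0, 0, 0, 0, 0.01, 0],
    [0, 0, 0, 0, 0, 0.03, 0],
    [0, 0, 0, 0, 0, 0.05, 0]
  ]
}}

```text
time: 4.15
tool_pos: [0.4692, -0.3323, 0.1316]
ee_rot: [-3.14, 0.002, 0.074]
wrist_force: [-0.6, -0.8, -2.2]
width: 0.0217
finger_force: 30.0
```

Call:
{"method": "apply_moves", "body": {
  "commands": [
    [0, 0, 0, 0, 0, 0.04, 0],
    [0, 0, 0, 0, 0, 0.08, 0],
    [0, 0, 0, 0, 0, 0.12, 0],
    [0, 0, 0, 0, 0.01, 0.16, 0],
    [0, 0, 0, 0, 0.02, 0.19, 0]
  ]
}}

```text
time: 4.65
tool_pos: [0.4696, -0.3127, 0.3249]
ee_rot: [3.14, -0.002, 0.073]
wrist_force: [0.7, 0.6, -1.4]
width: 0.0217
finger_force: 30.0
```

Call:
{"method": "apply_moves", "body": {
  "commands": [
    [0, 0, -0.03, 0.008, 0.04, 0, 0],
    [0, 0, -0.06, 0.016, 0.08, 0, 0],
    [0, 0, -0.09, 0.025, 0.12, 0, 0],
    [0, 0, -0.124, 0.034, 0.16, 0, 0],
    [0, 0, -0.124, 0.034, 0.169, 0, 0]
  ]
}}

```text
time: 5.15
tool_pos: [0.504, -0.14, 0.3221]
ee_rot: [-3.14, -0.001, -0.045]
wrist_force: [0.2, -0.5, -1.2]
width: 0.0216
finger_force: 30.0
```

Call:
{"method": "apply_moves", "body": {
  "commands": [
    [0, 0, 0, 0, 0, 0, 0],
    [0, 0, 0, 0, 0, 0, 0],
    [0, 0, 0, 0, 0, 0, 0],
    [0, 0, 0, 0, 0, 0, 0],
    [0, 0, 0, 0, 0, 0, 0]
  ]
}}

```text
time: 5.65
tool_pos: [0.5035, -0.1448, 0.3213]
ee_rot: [3.142, 0.0, -0.052]
wrist_force: [0.1, -0.4, -2.4]
width: 0.022
finger_force: 30.0
```

```bash
cat > l.py <<'E'
from h import *
import sys
o=get_obs(); print({k:np.round(o[k],4).tolist() for k in("time","tool_pos","ee_rot","wrist_force","width")})
T=np.array(o["tool_pos"]); y=o["ee_rot"][2]; d=np.array([np.cos(y),np.sin(y),0])
peg=T+[0,0,.0188]+d*.1375; tip=peg-[0,0,.06]; print("peg",peg.round(4))
ims=[];l=[]
for c in("scene","top","wrist"):
    s=snapshot(c); r=place_of(c,"blue_flap_ring")
    print(c,[(round(x["score"],2),np.round(x["pixel"],1)) for x in r[:2]],"peg top px",proj(s,peg).round(1),"tip",proj(s,tip).round(1))
    if r and c!="none": l.append((s,np.array(r[0]["pixel"])))
    if r: c0=proj(s,tip).astype(int) if c!="wrist" else np.array(r[0]["pixel"]).astype(int)
    else: c0=proj(s,tip).astype(int)
    a=s["pixels"]; k=60; x0=int(np.clip(c0[0]-k,0,440)); y0=int(np.clip(c0[1]-k,0,300)); print("crop",x0,y0)
    ims.append(cv2.resize(a[y0:y0+120,x0:x0+120],(266,266),interpolation=2))
if len(l)>1: print([np.round(v,4) for v in tri(l)])
cv2.imwrite("pics/"+sys.argv[1],np.hstack(ims)[:,:,::-1])
E
python3 l.py l1.png
```

```text
{'time': 5.65, 'tool_pos': [0.5035, -0.1448, 0.3213], 'ee_rot': [3.1415, 0.0005, -0.0519], 'wrist_force': [0.1137, -0.4217, -2.3903], 'width': 0.022}
peg [ 0.6408 -0.152   0.3401]
scene [(0.89, array([293. , 262.6]))] peg top px [296.9 220.1] tip [295.1 247.6]
crop 235 187
top [(0.66, array([335.3,  99.8]))] peg top px [344.8  88.8] tip [341.   96.4]
crop 281 36
wrist [(0.83, array([281.3,  16.4]))] peg top px [283.5 -61.1] tip [283.2 -10.6]
crop 221 0
[array([ 0.6389, -0.1483,  0.2412]), array([1.9976, 2.7827, 5.4351])]
```

View pics/l1.png

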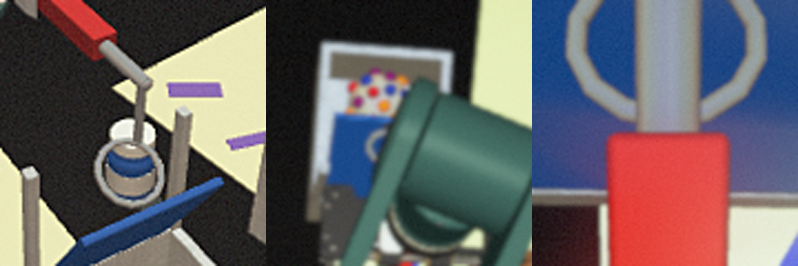

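The crops show the peg straight above the blue ring: in the scene view the ring is at about (293,263) and the peg tip at (295,248), and in the wrist view the rod is centred over the ring at column 282. I will lower it.

Call:
{"method": "apply_moves", "body": {
  "commands": [
    [0, 0, 0, 0, 0.001, -0.01, 0],
    [0, 0, 0, 0, 0.001, -0.02, 0],
    [0, 0, 0, 0, 0.001, -0.03, 0],
    [0, 0, 0, 0, 0.001, -0.04, 0],
    [0, 0, 0, 0, 0.001, -0.05, 0]
  ]
}}

```text
time: 6.45
tool_pos: [0.5034, -0.1427, 0.2701]
ee_rot: [-3.141, 0.001, -0.05]
wrist_force: [-0.8, 0.0, -2.5]
width: 0.0215
finger_force: 30.0
```

Call:
{"method": "apply_moves", "body": {
  "commands": [
    [0, 0, 0, 0, 0, -0.008, 0],
    [0, 0, 0, 0, 0, -0.016, 0],
    [0, 0, 0, 0, 0, -0.016, 0],
    [0, 0, 0, 0, 0, -0.016, 0],
    [0, 0, 0, 0, 0, -0.016, 0]
  ]
}}

```text
time: 6.95
tool_pos: [0.504, -0.143, 0.2562]
ee_rot: [3.141, -0.001, -0.05]
wrist_force: [-0.5, 0.6, -2.0]
width: 0.0218
finger_force: 30.0
```

```bash
python3 l.py l2.png
```

```text
{'time': 6.95, 'tool_pos': [0.504, -0.143, 0.2562], 'ee_rot': [3.1411, -0.0012, -0.0502], 'wrist_force': [-0.4524, 0.5779, -1.9792], 'width': 0.0218}
peg [ 0.6413 -0.1499  0.275 ]
scene [(0.74, array([291. , 263.8]))] peg top px [296.1 249.5] tip [294.4 274.3]
crop 234 214
top [(0.71, array([334.8, 102.6]))] peg top px [339.8  96.8] tip [336.5 103.7]
crop 276 43
wrist [] peg top px [281.5 -61.9] tip [281.8 -11. ]
crop 221 0
[array([ 0.6352, -0.1473,  0.235 ]), array([3.0083, 2.1901])]
```

View pics/l2.png

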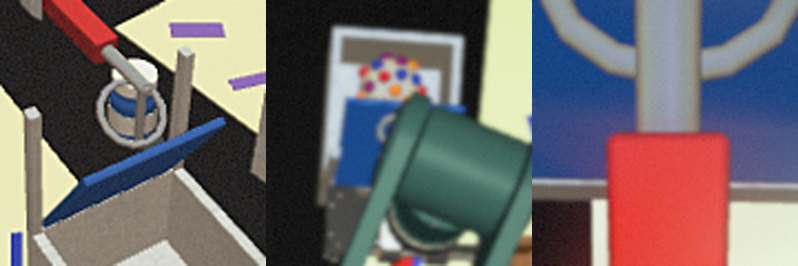

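The crops show the peg tip inside the ring bore in the scene view, at about (297,275), with no contact force. Now I will pull towards the robot.

Call:
{"method": "apply_moves", "body": {
  "commands": [
    [0, 0, 0, -0.01, 0.0005, 0, 0],
    [0, 0, 0, -0.02, 0.001, 0, 0],
    [0, 0, 0, -0.03, 0.0015, 0, 0],
    [0, 0, 0, -0.04, 0.002, 0, 0],
    [0, 0, 0, -0.05, 0.0025, 0, 0]
  ]
}}

```text
time: 7.75
tool_pos: [0.4531, -0.1402, 0.2558]
ee_rot: [3.142, -0.002, -0.05]
wrist_force: [2.0, -0.3, -2.8]
width: 0.0216
finger_force: 30.0
```

Call:
{"method": "apply_moves", "body": {
  "commands": [
    [0, 0, 0, -0.007, 0, 0, 0],
    [0, 0, 0, -0.014, 0.001, 0, 0],
    [0, 0, 0, -0.021, 0.001, 0, 0],
    [0, 0, 0, -0.021, 0.001, 0, 0],
    [0, 0, 0, -0.021, 0.001, 0, 0]
  ]
}}

```text
time: 8.25
tool_pos: [0.4322, -0.1395, 0.2557]
ee_rot: [3.141, 0.001, -0.051]
wrist_force: [-1.3, -0.1, -2.1]
width: 0.0215
finger_force: 30.0
```

```bash
python3 l.py l3.png
```

```text
{'time': 8.25, 'tool_pos': [0.4322, -0.1395, 0.2557], 'ee_rot': [3.1411, 0.0007, -0.0508], 'wrist_force': [-1.2508, -0.1016, -2.0942], 'width': 0.0215}
peg [ 0.5695 -0.1465  0.2745]
scene [(0.84, array([283.2, 247.2]))] peg top px [273.6 227.4] tip [273.  251.7]
crop 212 191
top [(0.67, array([334.3, 117.8]))] peg top px [338.5 126.6] tip [335.2 132. ]
crop 275 71
wrist [] peg top px [282.  -60.2] tip [282.1  -9.9]
crop 222 0
[array([ 0.5972, -0.1418,  0.244 ]), array([0.8459, 0.6397])]
```

View pics/l3.png

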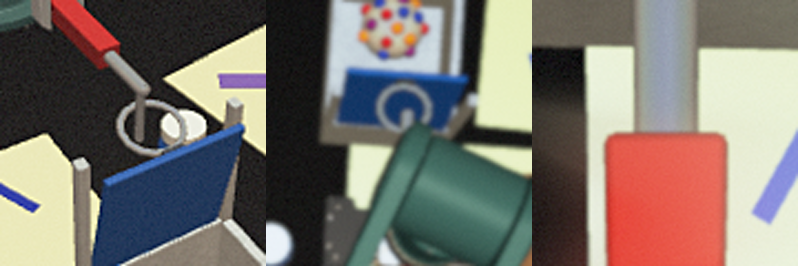

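The crops show the peg in the ring bore and the flap nearly upright, with the ring at about (283,247) in the scene view. I will pull a little further.

Call:
{"method": "apply_moves", "body": {
  "commands": [
    [0, 0, 0, -0.005, 0, 0, 0],
    [0, 0, 0, -0.01, 0, 0, 0],
    [0, 0, 0, -0.015, 0.001, 0, 0],
    [0, 0, 0, -0.018, 0.001, 0, 0],
    [0, 0, 0, -0.018, 0.001, 0, 0]
  ]
}}

```text
time: 9.05
tool_pos: [0.414, -0.1383, 0.2558]
ee_rot: [3.141, 0.0, -0.05]
wrist_force: [1.8, 0.2, -2.7]
width: 0.022
finger_force: 30.0
```

Call:
{"method": "apply_moves", "body": {
  "commands": [
    [0, 0, 0, -0.002, 0, 0, 0],
    [0, 0, 0, -0.004, 0, 0, 0],
    [0, 0, 0, -0.004, 0, 0, 0],
    [0, 0, 0, -0.004, 0, 0, 0],
    [0, 0, 0, -0.004, 0, 0, 0]
  ]
}}

```text
time: 9.55
tool_pos: [0.4105, -0.1383, 0.2556]
ee_rot: [3.142, 0.0, -0.05]
wrist_force: [1.5, 0.2, -2.0]
width: 0.022
finger_force: 30.0
```

```bash
python3 l.py l4.png
```

```text
{'time': 9.55, 'tool_pos': [0.4105, -0.1383, 0.2556], 'ee_rot': [3.1415, 0.0004, -0.0502], 'wrist_force': [1.495, 0.2148, -2.0401], 'width': 0.022}
peg [ 0.5479 -0.1452  0.2744]
scene [(0.86, array([276.5, 242.1]))] peg top px [267.5 221.2] tip [267.1 245.3]
crop 207 185
top [(0.85, array([335.4, 129. ]))] peg top px [337.9 135.6] tip [334.7 140.5]
crop 274 80
wrist [] peg top px [281.4 -61.5] tip [281.8 -10.8]
crop 221 0
[array([ 0.5724, -0.1427,  0.239 ]), array([0.7447, 0.5749])]
```

View pics/l4.png

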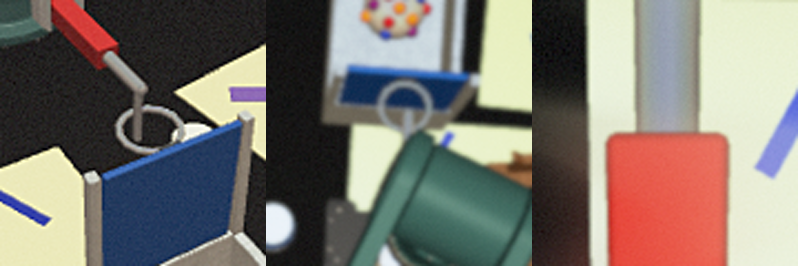

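The flap now looks nearly flush with its posts (ring at (276,242) in the scene view). I will press on gently until I feel the stop.

Call:
{"method": "apply_moves", "body": {
  "commands": [
    [0, 0, 0, -0.002, 0, 0, 0],
    [0, 0, 0, -0.004, 0, 0, 0],
    [0, 0, 0, -0.006, 0, 0, 0],
    [0, 0, 0, -0.006, 0, 0, 0],
    [0, 0, 0, -0.006, 0, 0, 0]
  ]
}}

```text
time: 10.35
tool_pos: [0.4051, -0.1383, 0.2554]
ee_rot: [-3.141, -0.001, -0.05]
wrist_force: [4.3, 1.3, -3.8]
width: 0.0219
finger_force: 30.0
```

Call:
{"method": "apply_moves", "body": {
  "commands": [
    [0, 0, 0, -0.001, 0, 0, 0],
    [0, 0, 0, -0.002, 0, 0, 0],
    [0, 0, 0, -0.003, 0, 0, 0],
    [0, 0, 0, -0.003, 0, 0, 0],
    [0, 0, 0, -0.003, 0, 0, 0]
  ]
}}

```text
time: 10.85
tool_pos: [0.4048, -0.1385, 0.2553]
ee_rot: [-3.142, -0.007, -0.049]
wrist_force: [12.7, 0.6, -7.8]
width: 0.0217
finger_force: 30.0
```

```bash
python3 l.py l5.png
```

```text
{'time': 10.85, 'tool_pos': [0.4048, -0.1385, 0.2553], 'ee_rot': [-3.1416, -0.0071, -0.0491], 'wrist_force': [12.7137, 0.6042, -7.7869], 'width': 0.0217}
peg [ 0.5421 -0.1452  0.2741]
scene [(0.75, array([276.4, 242.7])), (0.53, array([399.2, 206.5]))] peg top px [265.7 219.8] tip [265.4 243.8]
crop 205 183
top [(0.59, array([334. , 128.9]))] peg top px [337.9 138. ] tip [334.7 142.8]
crop 274 82
wrist [] peg top px [281.5 -60.7] tip [281.8  -9.6]
crop 221 0
[array([ 0.5722, -0.1408,  0.2365]), array([0.0778, 0.0601])]
```

Call:
{"method": "apply_moves", "body": {
  "commands": [
    [0, 0, 0, 0.01, 0, 0, 0],
    [0, 0, 0, 0.02, 0, 0, 0],
    [0, 0, 0, 0.024, -0.001, 0, 0],
    [0, 0, 0, 0.024, -0.001, 0, 0],
    [0, 0, 0, 0.024, -0.001, 0, 0]
  ]
}}

```text
time: 11.65
tool_pos: [0.4254, -0.1394, 0.2554]
ee_rot: [3.142, 0.001, -0.05]
wrist_force: [-0.5, 0.1, -2.0]
width: 0.0218
finger_force: 30.0
```

Call:
{"method": "apply_moves", "body": {
  "commands": [
    [0, 0, 0, 0, 0, 0.015, 0],
    [0, 0, 0, 0, 0, 0.03, 0],
    [0, 0, 0, 0, 0, 0.045, 0],
    [0, 0, 0, 0, 0, 0.06, 0],
    [0, 0, 0, 0, 0, 0.075, 0]
  ]
}}

```text
time: 12.15
tool_pos: [0.4252, -0.1393, 0.3313]
ee_rot: [3.141, 0.0, -0.051]
wrist_force: [0.5, -0.1, -2.3]
width: 0.022
finger_force: 30.0
```

```bash
python3 l.py l6.png
```

```text
{'time': 12.15, 'tool_pos': [0.4252, -0.1393, 0.3313], 'ee_rot': [3.1413, 0.0001, -0.0506], 'wrist_force': [0.4725, -0.15, -2.2823], 'width': 0.022}
peg [ 0.5625 -0.1463  0.3501]
scene [] peg top px [272.3 191.7] tip [271.7 218.7]
crop 211 158
top [(0.79, array([332. , 127.8]))] peg top px [343. 122.] tip [339.3 128. ]
crop 279 68
wrist [] peg top px [281.4 -61.6] tip [281.7 -10.7]
crop 221 0
```

View pics/l6.png

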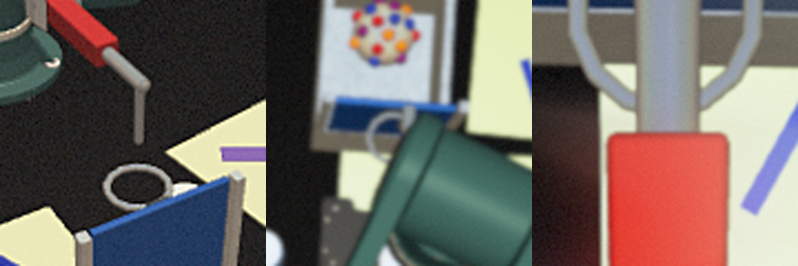

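The crops show the peg clear above the ring, the flap flush with its posts, and the pole not slipped in the grip. I will return it to the rack.

Call:
{"method": "apply_moves", "body": {
  "commands": [
    [0, 0, 0.03, 0, -0.04, 0, 0],
    [0, 0, 0.06, 0, -0.08, 0, 0],
    [0, 0, 0.09, 0.015, -0.12, 0, 0],
    [0, 0, 0.124, 0.03, -0.16, 0, 0],
    [0, 0, 0.124, 0.044, -0.194, 0, 0]
  ]
}}

```text
time: 12.95
tool_pos: [0.4695, -0.3352, 0.3288]
ee_rot: [-3.14, 0.002, 0.073]
wrist_force: [-0.3, 0.1, -1.6]
width: 0.0218
finger_force: 30.0
```

Call:
{"method": "apply_moves", "body": {
  "commands": [
    [0, 0, 0, 0, 0, -0.03, 0],
    [0, 0, 0, 0, 0, -0.07, 0],
    [0, 0, 0, 0, 0, -0.11, 0],
    [0, 0, 0, 0, 0, -0.15, 0],
    [0, 0, 0, 0, 0, -0.18, 0]
  ]
}}

```text
time: 13.45
tool_pos: [0.468, -0.332, 0.1458]
ee_rot: [-3.137, 0.004, 0.074]
wrist_force: [0.5, 0.3, -2.9]
width: 0.0217
finger_force: 30.0
```

Call:
{"method": "apply_moves", "body": {
  "commands": [
    [0, 0, 0, 0, 0, 0, 0],
    [0, 0, 0, 0, 0, 0, 0],
    [0, 0, 0, 0, 0, 0, 0],
    [0, 0, 0, 0, 0, 0, 0],
    [0, 0, 0, 0, 0, 0, 0]
  ]
}}

```text
time: 13.95
tool_pos: [0.4705, -0.334, 0.1526]
ee_rot: [3.139, -0.003, 0.074]
wrist_force: [0.4, 0.3, -1.6]
width: 0.0215
finger_force: 30.0
```

Call:
{"method": "apply_moves", "body": {
  "commands": [
    [0, 0, 0, -0.001, 0.001, -0.02, 0],
    [0, 0, 0, -0.001, 0.001, -0.04, 0],
    [0, 0, 0, -0.001, 0.001, -0.055, 0],
    [0, 0, 0, -0.001, 0.001, -0.062, 0],
    [0, 0, 0, -0.001, 0.001, -0.067, 0]
  ]
}}

```text
time: 14.45
tool_pos: [0.4687, -0.3324, 0.0832]
ee_rot: [3.142, 0.0, 0.074]
wrist_force: [-0.4, -0.3, -2.5]
width: 0.0217
finger_force: 30.0
```

Call:
{"method": "apply_moves", "body": {
  "commands": [
    [0, 0, 0, 0, 0, -0.002, 0],
    [0, 0, 0, 0, 0, -0.002, 0],
    [0, 0, 0, 0, 0, -0.002, 0],
    [0, 0, 0, 0, 0, -0.002, 0],
    [0, 0, 0, 0, 0, -0.002, 0]
  ]
}}

```text
time: 14.95
tool_pos: [0.4689, -0.3325, 0.082]
ee_rot: [3.141, -0.001, 0.074]
wrist_force: [0.6, -0.1, -1.9]
width: 0.0218
finger_force: 30.0
```

Call:
{"method": "apply_moves", "body": {
  "commands": [
    [0, 0, 0, 0, 0, -0.001, 0],
    [0, 0, 0, 0, 0, -0.001, 0],
    [0, 0, 0, 0, 0, -0.001, 100],
    [0, 0, 0, 0, 0, -0.001, 100],
    [0, 0, 0, 0, 0, -0.001, 100]
  ]
}}

```text
time: 15.45
tool_pos: [0.4688, -0.3324, 0.0805]
ee_rot: [3.141, -0.0, 0.074]
wrist_force: [-0.3, 0.4, -0.9]
width: 0.0429
finger_force: 0.0
```

Call:
{"method": "apply_moves", "body": {
  "commands": [
    [0, 0, 0, 0, 0, 0, 100],
    [0, 0, 0, 0, 0, 0, 100],
    [0, 0, 0, 0, 0, 0, 100],
    [0, 0, 0, 0, 0, 0, 100],
    [0, 0, 0, 0, 0, 0, 100]
  ]
}}

```text
time: 15.95
tool_pos: [0.4687, -0.3324, 0.0805]
ee_rot: [3.141, -0.0, 0.074]
wrist_force: [-0.4, 0.4, -0.1]
width: 0.0826
finger_force: 0.0
```

Call:
{"method": "apply_moves", "body": {
  "commands": [
    [0, 0, 0, 0, 0, 0.03, 100],
    [0, 0, 0, 0, 0, 0.06, 100],
    [0, 0, 0, 0, 0, 0.1, 100],
    [0, 0, 0, 0, 0, 0.14, 100],
    [0, 0, 0, 0, 0, 0.14, 100]
  ]
}}

```text
time: 16.45
tool_pos: [0.4711, -0.3344, 0.2284]
ee_rot: [3.132, -0.01, 0.074]
wrist_force: [0.7, -0.4, 0.3]
width: 0.0939
finger_force: 0.0
```

```bash
python3 w.py w2.png; python3 - <<'E'
from h import *
S=[snapshot(c) for c in("scene","top")]; save(S[0],"s9.png")
for q in("blue_flap_ring","yellow_flap_ring"):
    l=[(s,np.array(r[0]["pixel"])) for s,c in zip(S,("scene","top")) if (r:=place_of(c,q))]
    print(q,[p for _,p in l],len(l)>1 and tri(l))
E
```

```text
{'time': 16.45, 'tool_pos': [0.4711, -0.3344, 0.2284], 'ee_rot': [3.1317, -0.0097, 0.0739], 'wrist_force': [0.6857, -0.4109, 0.2728], 'width': 0.0939}
c [ 0.45487249 -0.33372839] yaw 0.07164839628520764 ends [ 0.35029378 -0.34123414] [ 0.55457585 -0.32657256] [ 265   99   27  232 5354]
hook_pole 0.77 [277.2, 197.4] [ 0.473  -0.3313  0.1   ]
pole_rack 0.65 [278.5, 180.3] [ 0.4704 -0.3326  0.    ]
blue_flap_ring [array([272.5, 241. ]), array([335.6, 129.1])] (array([ 0.5695861 , -0.14573008,  0.24125104]), [np.float64(1.110865596753663), np.float64(0.8584682014927301)])
yellow_flap_ring [array([399.7, 206.3]), array([217.6, 104.1])] (array([0.62843344, 0.14339173, 0.2407097 ]), [np.float64(1.19262550376132), np.float64(1.0161531953696665)])
```

View pics/s9.png

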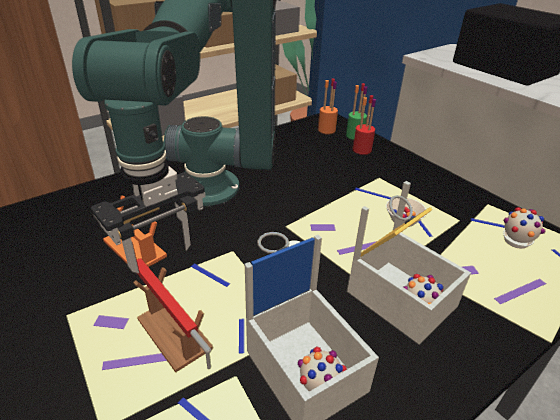

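The picture shows the pole back in the brown rack (about (170,300)), with the blue flap upright and its ring at (273,241). The yellow flap is unchanged at (400,206), and the gripper is clear.

```bash
python3 -c "
from bench import *
print(close_job())"
```

```text
the job is handed in; nothing more can be done
None
```

The blue flap is pulled shut, the pole is back in its wooden rack and the yellow flap was left where it was; I handed the job in at about 16.6 s, and no verdict came back.

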